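# Index the decorating table to the next slot

### The job

The vase stands on an indexing table for decorating. With shut fingertips, press the brass plunger down in its red thumb well to free the table, and turn the table one slot, straight towards the yellow peg, so that the plunger springs back out and locks the table in the slot at the yellow peg. Then move clear; grasp and lift nothing, do not touch the vase, which must stay standing in the middle, and leave the other things on the bench alone.

Things in the scene. Friction and masses are not known exactly. Their poses are not given: they have to be found in the camera images.
- axis (a point): point on the upright axis of the indexing table, on top of its brown disc (172 mm across), 72 mm above the work surface. The disc turns easily (about 0.15 N m) on a fixed aluminium ring (about 262 mm across, top 50 mm high) with 12 slots in its rim, 30 degrees apart, on a blue pedestal.
- well_rim (a point): centre of the top rim of the red round thumb well, 88 mm above the work surface, on a steel bar of the disc, 152 mm from the axis; turns with the disc. An upright tube, 50 mm across inside, 60 mm outside, with the brass button as its floor. Shut fingertips fit inside: they press the button, and push the well's wall sideways to turn the table.
- button_top (a point): centre of the top of the plunger's round brass button (47 mm across) in the well: 80 mm above the work surface (8 mm below the well's rim) when out, 69 mm when fully in
- plunger (a joint): travel of the spring plunger straight down: 0 = out, its tooth locks the table in a slot; 0.011 m = fully in, table free. Free from about 0.006 m. The spring pushes back 4 N when out, 9 N fully in. If let go between slots, the tooth rides under the ring at about 0.006 m and springs up by itself into the next slot it reaches, stopping the table.
- turntable (a joint): angle of the disc, rad, growing counter-clockwise seen from above; about 0 at the start, in a slot; the next slots are 0.524 rad (30 degrees) either way. A locked table has about 0.017 rad of play either way. Turns at most 1.3 rad either way.
- bar_mark (a point): point on top of the steel bar that carries the well, 69 mm above the work surface, 100 mm from the axis, on the line from the axis to the well; it stands straight above a peg when the plunger is in that peg's slot
- yellow_peg: yellow peg on the ring, 18 mm across, 8 mm tall, beside the slot to go to, 100 mm from the axis; origin at its underside, 50 mm above the work surface. It is one slot (30 degrees) from the plunger, on either side
- blue_peg: blue peg of the same size, beside the slot one step to the other side of the plunger (facet already done)
- vase: grey-brown clay vase standing loose on the middle of the disc, 84 mm wide, 140 mm tall, top 212 mm above the work surface; origin at the centre of its foot
- small_vase: small dark grey clay vase, 70 mm wide, 120 mm tall, standing loose on the work surface, not part of the job; origin at its underside
- pale_vase: pale clay vase, 80 mm wide, 150 mm tall, standing loose on the work surface, not part of the job; origin at its underside
- coffee_cup: white paper coffee cup, 72 mm wide, 90 mm tall, standing loose on the work surface, not part of the job; origin at its underside
- blue_bowl: blue bowl, 110 mm wide, 50 mm tall, standing loose on the work surface, not part of the job; origin at its underside
- slip_jar: terracotta-coloured jar with white cap, 70 mm wide, 100 mm tall, standing loose on the work surface, not part of the job; origin at its underside
- brush: brush lying flat, about 200 mm long, not part of the job
Mind the look-alikes: they are no part of the job. What is shaped like the vase but green or pink is not meant.

How it is judged:
On the way, in this order (a step that is already met when the one before it is completed fails the run):
1. the plunger is pressed in, at least 6.5 mm, while the table still stands in its first slot (value of joint plunger above 0.0065 m and horizontal distance between bar_mark and yellow_peg above 0.042 m), for 0.1 s.
2. the bar of the table is turned to within 20 mm of the yellow peg (horizontal distance between bar_mark and yellow_peg below 0.02 m), for 0.1 s.
At the end, for the whole second after the job is handed in: The table is locked at rest in the yellow peg's slot (bar mark within 5 mm of straight above the peg), the plunger is back out to within 2 mm, the vase stands upright (within 9 degrees) within 15 mm of the table's centre, and no other thing has moved more than 30 mm (horizontal distance between bar_mark and yellow_peg below 0.005 m and value of joint plunger below 0.002 m and velocity of joint turntable between -0.05 and 0.05 rad/s and horizontal distance between vase and axis below 0.015 m and angle between vase's own z axis and vertical below 0.15 rad and height (world z) of vase below 0.085 m and distance of each of small_vase, pale_vase, coffee_cup, blue_bowl, slip_jar, brush from where it was at the start of the episode below 0.03 m); the robot touches nothing.
It fails at once if the table is turned away from the yellow peg, towards the blue one (horizontal distance between bar_mark and blue_peg below 0.035 m).
It fails at once if the vase is touched by the robot (contact force between any of the fingers, the arm and vase above 0.5 N).
It fails at once if the vase is lifted, tipped by more than 9 degrees or slid more than 15 mm off the centre of the table (not (horizontal distance between vase and axis below 0.015 m and angle between vase's own z axis and vertical below 0.15 rad and height (world z) of vase below 0.085 m)).
It fails at once if another thing on the bench is lifted or moved by more than 30 mm (distance of any of small_vase, pale_vase, coffee_cup, blue_bowl, slip_jar, brush from where it was at the start of the episode above 0.03 m).
It also fails if it takes over 38 s, if anything falls off the work surface, if the arm or the gripper's body presses on something with over 40 N, if the wrist force passes 120 N, or if a joint passes its speed limit or range.

### The arm

A 7-joint arm with a two-finger parallel gripper is mounted at the origin on the work surface. World frame = base frame: x ahead of the robot, y to its left, z up, the work surface at z = 0. Lengths are in m, angles in rad, forces in N, time in s.
With the tool pointing down it reaches from about 0.425 to 1.025 m from the base axis. Payload 9.4 kg.
Tool frame: the origin (TCP) lies on the front face of the gripper's body, between the roots of the fingers; the fingertips stand 73 mm ahead of it and the grasp point (between the pads) lies 54 mm ahead of it; z points along the fingers, y is the line along which they close (so a half turn about z gives the same grasp; the last joint's range is limited). The gripper opens to 85 mm and grips with 20 to 120 N. Pads are 22 mm wide; open, the fingers measure 114 mm over their backs; the gripper's body (76 mm by 85 mm) begins 54 mm behind the grasp point. The pads swing forward as they close: fully open they stand 13 mm farther back than shut.
Start: joints at [-1.372, 0.599, -0.003, 1.599, 0.002, 0.943, -0.08], TCP at [0.197, 0.698, 0.304] pointing down, gripper open.
Joint ranges: [-2.57, 2.57], [-0.35, 1.97], [-1.29, 1.29], [0.11, 2.56], [-1.05, 4.19], [0.11, 1.86], [-2.63, 2.63]. Speed limits (rad/s): [2.22, 2.22, 3.01, 3.01, 3.14, 3.14, 3.14].

### API

Orientations are given as a rotation vector (axis times angle).
In Python, from station import arm, vision gives the robot as it stands.
- The arm moves only by the tool step_arm, never from a script. Its argument "increments" is a list of rows, each a list of 5 numbers: the opening, from 0 (shut) to 1 (fully open), then the shift along the world's x, y, z in units of 0.15 m (1.0 is 0.15 m), then the turn about the world's z in units of 45 degrees (1.0 is 45 degrees). A call has 1 to 10 rows; each row is the pose to reach, as a shift and turn from the pose commanded when the call began; what a row does not reach only later rows make up. A row lasts 1/12 s, in which the tool goes at most 41.7 mm and 7.16 degrees, less where a joint would pass 70% of its speed; a pose out of reach is approached as far as the arm can. A call with a number of a shift or a turn outside -1 to 1 is refused whole. A call with a gripper value outside its range is refused whole. The fingers move at their own pace and stop on an object; "force" is the grip in N (left out, the last holds). Time passes only in rows, so rows that repeat a pose let the fingers close. It gives the time, the measured TCP pose, the force, the opening and the grip force at its end, in the units of the state.
- arm.get_obs(): the state, without advancing time (a new reading comes with each control period).
- vision.snapshot(name): name is "side" or "top" or "wrist"; returns a dict with "pixels" (420x560x3 uint8, red, green, blue), "intrinsics" (3x3 intrinsics, pixels), "position" and "orientation" of the camera in the world; the wrist camera has in their place "hand_eye" (4x4, takes a point from camera to tool coordinates, whose origin is the TCP and whose axes are the flange's). Camera axes: x right, y down, z forward; pixel columns grow to the right and rows downward; lengths in m; the calibration is good to about 2 mm. A picture is of the moment at which its call begins: read the wrist's pose just before it. There is no depth.
- arm.job_done(): hands the job in; it is judged then, once.
Trained networks look in the newest picture that a camera, given by its name, has taken for a name from the list of things; names that differ only in an ending like _2 or _b are one class to them, and where a whole thing is asked for, a point or a joint stands for the part that bears it (a point fixed in the world has none). Each returns a list of dicts, best first, with "p" (0 to 1); they miss things now and then, are a little off and sometimes report something else, mostly with a low value. They report only what shows in the picture. A call takes as long as a camera call. They do not tell look-alikes from the thing itself.
- vision.look_for(target, camera): "rect" ([left, top, right, bottom] in pixels, round what is visible of it).
- vision.spot_point(target, camera): "pixel" ([row, column] in pixels: a listed point, or the origin of a listed thing).
The state is a dict: "clock": time; "joint_pos": joint angles; "joint_vel": joint speeds; "joint_efforts": joint torques, N m; "position": TCP position; "tool_rot": TCP orientation; "contact_force": force on the tool from outside, world axes, zero at the start; "torque": the same for the moment, N m; "width": finger opening in m; "grip_force": force on a finger pad.
Only numpy, scipy, OpenCV 4.12 (cv2) and the standard library are available. Lean on these libraries where they do the work, as an engineer would, in place of code of your own. Each camera call takes 0.05 s, during which the arm holds its last target. There are 200 camera calls.

## Working session

There is one attempt and no reset: what is moved stays moved. The work goes in short steps, Python scripts to look and compute and a tool call to move; the robot and the scene stay as the last step left them, time stands still between calls to the robot, and variables do not carry over. Pictures are saved under pics/ and viewed, at most 10 in all, crops included, and the job is handed in when it is done.

Besides the shell and the picture viewer there is one more tool, called after "Request:" as name([rows], argument=value, ...), one row to a line, values as JSON. step_arm: Moves the arm, as the interface text tells. Shifts and turns lie within -1 to 1; 1 stands for 0.15 m of shift or 45 degrees of turn. Its arguments: {"type":"object","properties":{"increments":{"type":"array"},"force":{"type":"number"}},"required":["increments"]}

```bash
mkdir -p pics
cat > h.py <<'E'
import numpy as np, cv2
from scipy.spatial.transform import Rotation as R
from station import arm, vision
def cam(s):
    o=np.array(s["orientation"],float)
    M=o if o.shape==(3,3) else (R.from_rotvec(o).as_matrix() if o.size==3 else R.from_quat(o).as_matrix())
    return np.array(s["intrinsics"]),np.array(s["position"]),M
def ray(s,rc,z):
    K,p,M=cam(s); d=M@np.linalg.inv(K)@[rc[1],rc[0],1]
    return p+d*(z-p[2])/d[2]
def proj(s,P):
    K,p,M=cam(s); q=K@(M.T@(np.array(P)-p)); return q[1]/q[2],q[0]/q[2]
E
python3 - <<'E'
from h import *
print(arm.get_obs())
Z=dict(axis=.072,well_rim=.088,button_top=.080,bar_mark=.069,yellow_peg=.05,blue_peg=.05,vase=.072,small_vase=0,pale_vase=0,coffee_cup=0,slip_jar=0,blue_bowl=0)
ims=[]
for c in("top","side"):
    s=vision.snapshot(c); cv2.imwrite(f"pics/{c}0.png",s["pixels"][...,::-1]); print(c,s["position"],s["orientation"])
    for n,z in Z.items():
        print(n,[(round(d["p"],2),np.round(d["pixel"]),np.round(ray(s,d["pixel"],z)[:2],3)) for d in vision.spot_point(n,c)[:3]])
E
```

```text
{'clock': 0.0, 'joint_pos': array([-1.37171224,  0.60011096, -0.00251447,  1.60015877,  0.00179231,
        0.94289689, -0.0798061 ]), 'joint_vel': array([-1.14197189e-03,  2.40872528e-03, -9.70820426e-04, -9.49566324e-04,
       -7.64777345e-06,  3.81290907e-04, -1.28547284e-04]), 'joint_efforts': array([-2.57928159e-04, -7.76488280e+01,  1.56481035e+00, -2.57999557e+01,
        1.22478176e-02,  9.18136036e-03, -8.33231212e-06]), 'position': array([0.19733882, 0.69723853, 0.3030172 ]), 'tool_rot': array([-4.31782785e-01, -3.11171485e+00,  2.46731487e-03]), 'contact_force': array([-0.48438721,  0.18244951, -0.0456386 ]), 'torque': array([-0.02595234, -0.00252127,  0.04129622]), 'grip_force': 0.0, 'width': 0.08522412211170906}
top [ 0.32142289 -0.06726782  1.23606131] [-2.1126329   2.16531756 -0.14842136]
axis [(0.74, array([162., 306.]), array([ 0.615, -0.116]))]
well_rim [(0.66, array([164., 306.]), array([ 0.608, -0.114])), (0.61, array([182., 252.]), array([0.565, 0.027]))]
button_top [(0.8, array([179., 253.]), array([0.572, 0.024]))]
bar_mark [(0.89, array([175., 268.]), array([
[... 1259 characters left out ...]
ay([202., 293.]), array([ 0.545, -0.04 ])), (0.22, array([212., 322.]), array([ 0.615, -0.113]))]
blue_peg []
vase [(0.94, array([172., 301.]), array([0.617, 0.062])), (0.93, array([257., 268.]), array([ 0.384, -0.229])), (0.78, array([210., 320.]), array([ 0.603, -0.122]))]
small_vase [(0.59, array([139., 228.]), array([0.454, 0.423]))]
pale_vase [(0.67, array([272., 386.]), array([ 0.712, -0.366]))]
coffee_cup [(0.91, array([146., 279.]), array([0.629, 0.303]))]
slip_jar [(0.73, array([308., 262.]), array([ 0.322, -0.34 ]))]
blue_bowl [(0.89, array([336., 322.]), array([ 0.446, -0.479])), (0.65, array([178., 291.]), array([0.606, 0.116])), (0.6, array([177., 289.]), array([0.601, 0.124]))]
```

View pics/top0.png

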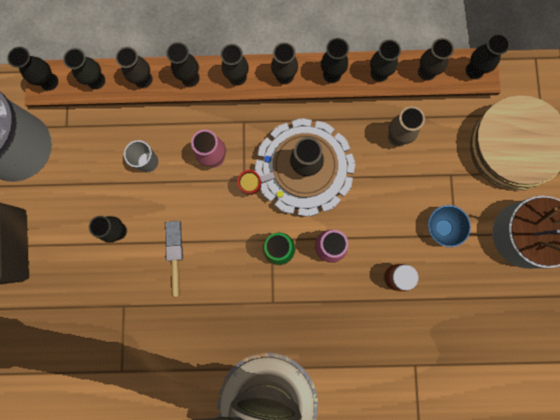

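View pics/side0.png

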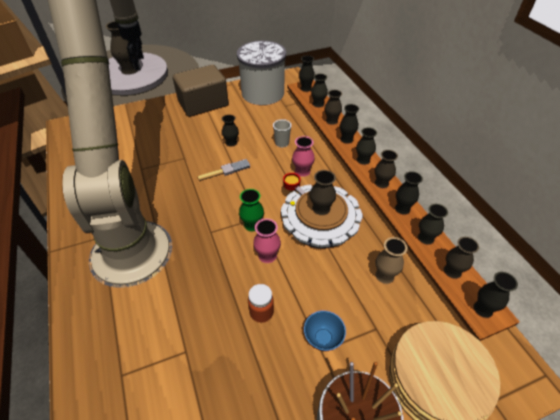

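The top view shows the red well with its brass button at about (182,250), the yellow peg at (195,281), the blue peg at (159,267) and the brown vase on the disc at (158,307). The look-alikes are the green vase (248,279), the pink vases (148,208) and (245,332), the pale vase (126,405) and the small dark vase (229,107). The side view agrees: well (182,292), table vase (195,322). I'll refine the positions by colour and check them in one close crop.

Run:
```python
from h import *
s=vision.snapshot("top"); im=s["pixels"]; hsv=cv2.cvtColor(im,cv2.COLOR_RGB2HSV)
r0,r1,c0,c1=110,225,235,365
def cen(lo,hi,box,z,nm):
    a,b,c,d=box; m=cv2.inRange(hsv[a:b,c:d],lo,hi); p=np.argwhere(m); 
    if len(p)==0: print(nm,"none"); return
    rc=p.mean(0)+[a,c]; print(nm,len(p),rc.round(1),p.min(0)+[a,c],p.max(0)+[a,c],ray(s,rc,z).round(4)); return ray(s,rc,z)[:2]
b=(r0,r1,235,300)
w=cen((18,150,110),(34,255,255),(170,195,238,262),.080,"button")
m=cv2.inRange(hsv,(0,200,70),(8,255,255))[165:200,232:268]; h=cv2.convexHull(np.argwhere(m)[:,::-1].astype(np.int32)); (e,ax,an)=cv2.fitEllipse(h)
print("red ell",e[1]+165,e[0]+232,ax, ray(s,(e[1]+165,e[0]+232),.085).round(4))
y=cen((22,150,130),(35,255,255),(188,202,270,292),.056,"yel"); bl=cen((100,150,80),(125,255,255),(150,170,255,280),.056,"blue")
# aluminium ring outer
m=cv2.inRange(hsv,(0,0,140),(180,70,255)); m[:r0]=0;m[r1:]=0;m[:,:250]=0;m[:,362:]=0
h=cv2.convexHull(np.argwhere(m)[:,::-1].astype(np.int32)); (e,ax,an)=cv2.fitEllipse(h); A=ray(s,(e[1],e[0]),.05); print("ring",e,ax,A.round(4))
for n,p in(("well",w),("y",y),("b",bl)):
    if p is not None: d=p-A[:2]; print(n,np.linalg.norm(d).round(4),np.degrees(np.arctan2(d[1],d[0])).round(1))
cv2.imwrite("pics/crop.png",cv2.resize(im[r0:r1,c0:c1,::-1],None,fx=5,fy=5,interpolation=cv2.INTER_CUBIC))
```

```text
button 254 [181.6 248.6] [173 240] [190 257] [0.5665 0.0349 0.08  ]
red ell 180.8142328262329 251.27288818359375 (16.06154441833496, 21.504405975341797) [0.5672 0.0275 0.085 ]
yel 26 [193.8 279.4] [191 277] [196 282] [ 0.5368 -0.0433  0.056 ]
blue 25 [158.6 267.4] [156 265] [161 270] [ 0.6321 -0.0135  0.056 ]
ring (304.6911926269531, 166.6658477783203) (97.51596069335938, 99.67326354980469) [ 0.6092 -0.1116  0.05  ]
well 0.1526 106.3
y 0.0995 136.7
b 0.1008 76.9
```

View pics/crop.png

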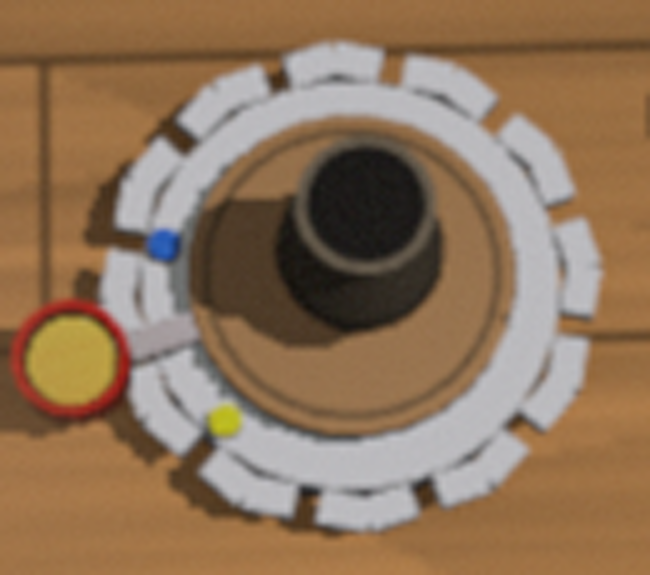

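The crop shows the button at about (181.6,248.6), blue peg above it and yellow peg below. The ring gives the axis at (0.609,-0.112). Well radius comes out at 152.6 mm, the pegs at 100 mm, and yellow is 30.4° counter-clockwise, all matching the given sizes. I'll turn counter-clockwise and start moving with the fingers shut.

Request:
step_arm([
  [0,0.49,-0.88,0,-0.256],
  [0,0.49,-0.88,0,-0.256],
  [0,0.49,-0.88,0,-0.256],
  [0,0.49,-0.88,0,-0.256],
  [0,0.49,-0.88,0,-0.256],
])

```text
clock: 1.77
position: [0.2753, 0.56, 0.3044]
tool_rot: [0.752, 3.048, -0.004]
contact_force: [1.1, -0.2, 1.3]
width: 0.0253
grip_force: 0.0
```

Request:
step_arm([
  [0,0.49,-0.88,0,-0.256],
  [0,0.49,-0.88,0,-0.256],
  [0,0.49,-0.88,0,-0.256],
  [0,0.49,-0.88,0,-0.256],
  [0,0.49,-0.88,0,-0.256],
])

```text
clock: 2.18
position: [0.3476, 0.4284, 0.3043]
tool_rot: [1.054, 2.957, -0.002]
contact_force: [0.3, -0.1, -0.1]
width: 0.0001
grip_force: 0.0
```

Request:
step_arm([
  [0,0.49,-0.88,0,-0.256],
  [0,0.49,-0.88,0,-0.256],
  [0,0.49,-0.88,0,-0.256],
  [0,0.49,-0.88,0,-0.256],
  [0,0.49,-0.88,0,-0.256],
])

```text
clock: 2.6
position: [0.4206, 0.2971, 0.3043]
tool_rot: [1.345, 2.837, -0.001]
contact_force: [0.9, -0.3, -1.0]
width: -0.0
grip_force: 0.0
```

Request:
step_arm([
  [0,0.49,-0.88,0,-0.256],
  [0,0.49,-0.88,0,-0.256],
  [0,0.49,-0.88,0,-0.256],
  [0,0.49,-0.88,0,-0.256],
  [0,0.49,-0.88,0,-0.256],
])

```text
clock: 3.02
position: [0.4941, 0.1655, 0.3043]
tool_rot: [1.622, 2.687, 0.0]
contact_force: [0.3, -0.3, 0.5]
width: -0.0002
grip_force: 0.0
```

Request:
step_arm([
  [0,0.49,-0.88,0,-0.256],
  [0,0.49,-0.88,0,-0.256],
  [0,0.49,-0.88,0,-0.256],
  [0,0.49,-0.88,0,-0.256],
  [0,0.49,-0.88,0,-0.256],
  [0,0.49,-0.88,0,-0.256],
])

```text
clock: 3.52
position: [0.5657, 0.0377, 0.3037]
tool_rot: [1.88, 2.517, 0.0]
contact_force: [-0.7, 1.0, -0.3]
width: -0.0001
grip_force: 0.0
```

Request:
step_arm([
  [0,0,-0.02,-0.25,0],
  [0,0,-0.02,-0.5,0],
  [0,0,-0.02,-0.65,0],
  [0,0,-0.02,-0.7,0],
  [0,0,-0.02,-0.7,0],
])

```text
clock: 3.93
position: [0.564, 0.0367, 0.1972]
tool_rot: [-1.873, -2.519, 0.003]
contact_force: [0.1, -0.4, 0.5]
width: -0.0002
grip_force: 0.0
```

Run:
```python
from h import *
o=arm.get_obs(); s=vision.snapshot("wrist"); im=s["pixels"]; cv2.imwrite("pics/w1.png",im[...,::-1])
T=np.eye(4);T[:3,:3]=R.from_rotvec(o["tool_rot"]).as_matrix();T[:3,3]=o["position"]
W=T@np.array(s["hand_eye"]); s["position"]=W[:3,3]; s["orientation"]=W[:3,:3]
print(o["position"],o["joint_pos"].round(2))
hsv=cv2.cvtColor(im,cv2.COLOR_RGB2HSV)
for n,z in(("well_rim",.088),("button_top",.08),("yellow_peg",.05),("blue_peg",.05),("bar_mark",.069)):
    print(n,[(round(d["p"],2),d["pixel"],ray(s,d["pixel"],z)[:2].round(4)) for d in vision.spot_point(n,"wrist")[:2]])
t=vision.snapshot("side"); 
m=cv2.inRange(cv2.cvtColor(t["pixels"],cv2.COLOR_RGB2HSV),(0,200,70),(8,255,255))[165:200,270:310]
print("tip px", proj(t,o["position"]-[0,0,.073]))
```

```text
[0.56397421 0.03670317 0.19722933] [-0.33  0.57  0.24  2.07 -0.26  0.54  0.39]
well_rim [(0.65, [242.0, 281.3], array([0.5659, 0.0342]))]
button_top [(0.73, [240.0, 280.3], array([0.5659, 0.0322]))]
yellow_peg []
blue_peg [(0.47, [298.2, 343.7], array([ 0.6317, -0.0122]))]
bar_mark []
tip px (np.float64(169.85473737105178), np.float64(289.71099309601726))
```

View pics/w1.png

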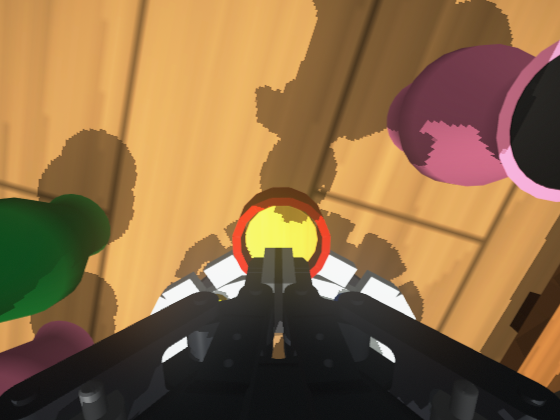

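The wrist view shows the red well centred at about (240,281), right ahead of the shut tips, at (0.566,0.034). That agrees with the top camera. Pressing next.

Request:
step_arm([
  [0,0.013,-0.017,-0.1,0],
  [0,0.013,-0.017,-0.2,0],
  [0,0.013,-0.017,-0.24,0],
  [0,0.013,-0.017,-0.28,0],
  [0,0.013,-0.017,-0.28,0],
])

```text
clock: 4.7
position: [0.5667, 0.032, 0.1564]
tool_rot: [-1.877, -2.518, 0.001]
contact_force: [0.3, 1.5, 0.3]
width: -0.0001
grip_force: 0.0
```

Request:
step_arm([
  [0,0,0,-0.02,0],
  [0,0,0,-0.04,0],
  [0,0,0,-0.06,0],
  [0,0,0,-0.06,0],
])

```text
clock: 5.03
position: [0.5672, 0.032, 0.148]
tool_rot: [1.877, 2.518, 0.001]
contact_force: [-0.3, 0.3, 4.8]
width: -0.0002
grip_force: 2.6
```

Request:
step_arm([
  [0,0,0.01,-0.015,0],
  [0,0,0.01,-0.03,0],
  [0,0,0.01,-0.03,0],
  [0,0,0.01,-0.03,0],
])

```text
clock: 5.37
position: [0.5675, 0.0328, 0.144]
tool_rot: [1.877, 2.517, 0.001]
contact_force: [-0.1, -1.1, 6.4]
width: 0.0002
grip_force: 3.5
```

Request:
step_arm([
  [0,0,0,-0.012,0],
  [0,0,0,-0.012,0],
  [0,0,0,-0.012,0],
  [0,-0.042,-0.008,-0.012,0.05],
  [0,-0.084,-0.02,-0.012,0.11],
  [0,-0.125,-0.037,-0.012,0.165],
  [0,-0.165,-0.055,-0.012,0.22],
  [0,-0.204,-0.075,-0.012,0.28],
  [0,-0.242,-0.097,-0.012,0.333],
  [0,-0.242,-0.097,-0.012,0.333],
])

```text
clock: 6.2
position: [0.5311, 0.0173, 0.1426]
tool_rot: [1.531, 2.74, 0.001]
contact_force: [2.5, -4.6, 7.4]
width: 0.0002
grip_force: 3.8
```

```bash
cat > t.py <<'E'
from h import *
import sys
o=arm.get_obs(); s=vision.snapshot("top"); im=s["pixels"]; hsv=cv2.cvtColor(im,cv2.COLOR_RGB2HSV)
cv2.imwrite(f"pics/{sys.argv[1]}.png",cv2.resize(im[100:240,220:370,::-1],None,fx=4,fy=4,interpolation=cv2.INTER_CUBIC))
A=np.array([.6092,-.1116])
d=o["position"][:2]-A; print("tool",o["position"].round(4),np.linalg.norm(d).round(4),np.degrees(np.arctan2(d[1],d[0])).round(1),o["contact_force"].round(1))
for c in("top","side","wrist"):
    s=vision.snapshot(c)
    if c=="wrist":
        T=np.eye(4);T[:3,:3]=R.from_rotvec(o["tool_rot"]).as_matrix();T[:3,3]=o["position"]
        W=T@np.array(s["hand_eye"]); s["position"]=W[:3,3]; s["orientation"]=W[:3,:3]
    for n,z in(("well_rim",.088),("bar_mark",.069)):
        for q in vision.spot_point(n,c)[:3]:
            p=ray(s,q["pixel"],z)[:2]; d=p-A; r=np.linalg.norm(d)
            if abs(r-(.152 if z>.08 else .1))<.025: print(c,n,round(q["p"],2),p.round(4),r.round(4),np.degrees(np.arctan2(d[1],d[0])).round(1))
E
python3 t.py t1
```

```text
tool [0.5311 0.0173 0.1426] 0.1507 121.2 [ 2.5 -4.6  7.4]
top well_rim 0.94 [0.5294 0.0116] 0.1468 122.9
side well_rim 0.9 [0.5311 0.015 ] 0.1488 121.7
side bar_mark 0.84 [ 0.5672 -0.0229] 0.0982 115.3
wrist bar_mark 0.81 [ 0.559  -0.0292] 0.0965 121.4
```

Request:
step_arm([
  [0,-0.037,-0.024,0,0.055],
  [0,-0.073,-0.049,0,0.111],
  [0,-0.108,-0.075,0,0.165],
  [0,-0.108,-0.075,0,0.165],
  [0,-0.108,-0.075,0.05,0.165],
  [0,-0.108,-0.075,0.085,0.165],
  [0,-0.108,-0.075,0.085,0.165],
])

```text
clock: 7.28
position: [0.5145, 0.0081, 0.1554]
tool_rot: [1.352, 2.835, 0.001]
contact_force: [0.1, 1.1, -0.5]
width: -0.0002
grip_force: 0.0
```

```bash
python3 t.py t2
```

```text
tool [0.5145 0.0081 0.1554] 0.1526 128.4 [ 0.1  1.1 -0.5]
top well_rim 0.93 [0.5143 0.0065] 0.1515 128.8
top bar_mark 0.94 [ 0.5536 -0.0392] 0.0913 127.5
side well_rim 0.7 [0.519  0.0063] 0.1485 127.4
side bar_mark 0.87 [ 0.5527 -0.0304] 0.0989 124.9
wrist bar_mark 0.93 [ 0.5487 -0.0372] 0.0959 129.1
```

View pics/t2.png

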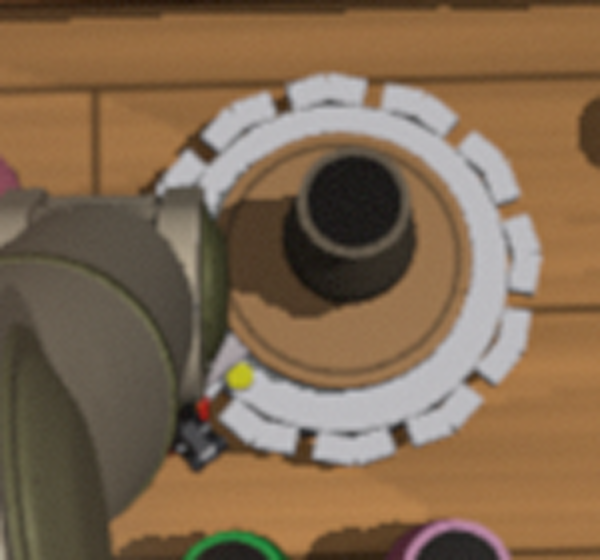

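The top crop shows the bar just short of the yellow peg (375,240 in the crop), with the vase still centred. The tips are off the button but still inside the well, so I'll push on slowly until the tooth drops in.

Request:
step_arm([
  [0,-0.014,-0.012,0,0.022],
  [0,-0.027,-0.023,0,0.044],
  [0,-0.04,-0.034,0,0.066],
  [0,-0.053,-0.046,0,0.088],
  [0,-0.066,-0.058,0,0.11],
  [0,-0.078,-0.07,0,0.132],
  [0,-0.09,-0.083,0,0.155],
  [0,-0.103,-0.096,0,0.177],
  [0,-0.103,-0.096,0,0.177],
])

```text
clock: 8.53
position: [0.499, -0.0069, 0.1544]
tool_rot: [1.15, 2.923, 0.001]
contact_force: [1.9, 1.4, -0.3]
width: -0.0
grip_force: 1.1
```

```bash
python3 t.py t3
```

```text
tool [ 0.499  -0.0069  0.1544] 0.152 136.5 [ 1.9  1.4 -0.3]
top bar_mark 0.91 [ 0.5502 -0.0389] 0.0937 129.1
side well_rim 0.79 [0.5046 0.0036] 0.1556 132.2
side bar_mark 0.94 [ 0.5422 -0.0491] 0.0917 137.0
wrist well_rim 0.86 [0.5099 0.0022] 0.151 131.1
wrist bar_mark 0.62 [ 0.5465 -0.0367] 0.0977 130.0
```

Request:
step_arm([
  [0,-0.006,-0.006,0,0.011],
  [0,-0.012,-0.013,0,0.022],
  [0,-0.018,-0.02,0,0.033],
  [0,-0.023,-0.026,0,0.044],
  [0,-0.029,-0.033,0,0.055],
  [0,-0.035,-0.04,0,0.066],
  [0,-0.041,-0.046,0,0.077],
  [0,-0.046,-0.053,0,0.088],
  [0,-0.046,-0.053,0,0.088],
])

```text
clock: 9.78
position: [0.4918, -0.0149, 0.1543]
tool_rot: [-1.05, -2.961, 0.0]
contact_force: [2.5, 0.5, 0.2]
width: -0.0004
grip_force: 1.5
```

```bash
python3 t.py t4
```

```text
tool [ 0.4918 -0.0149  0.1543] 0.1521 140.5 [2.5 0.5 0.2]
top bar_mark 0.55 [ 0.5409 -0.0418] 0.0977 134.4
side well_rim 0.85 [ 0.5105 -0.0023] 0.1473 132.1
side bar_mark 0.68 [ 0.5417 -0.0585] 0.0859 141.8
wrist well_rim 0.66 [ 0.5037 -0.0063] 0.149 135.1
wrist bar_mark 0.77 [ 0.5422 -0.0429] 0.096 134.3
```

Request:
step_arm([
  [0,-0.006,-0.007,0,0.011],
  [0,-0.011,-0.014,0,0.022],
  [0,-0.017,-0.021,0,0.033],
  [0,-0.022,-0.028,0,0.044],
  [0,-0.022,-0.028,0,0.044],
])

```text
clock: 10.7
position: [0.4881, -0.0194, 0.1543]
tool_rot: [-0.999, -2.978, 0.001]
contact_force: [1.4, -0.3, 0.6]
width: 0.0002
grip_force: 0.7
```

Request:
step_arm([
  [0,-0.006,-0.007,0,0.011],
  [0,-0.011,-0.014,0,0.022],
  [0,-0.011,-0.014,0,0.022],
  [0,-0.011,-0.014,0,0.022],
])

```text
clock: 11.03
position: [0.4867, -0.0211, 0.1543]
tool_rot: [-0.973, -2.986, 0.001]
contact_force: [0.1, 0.2, 0.3]
width: 0.0002
grip_force: 0.2
```

```bash
python3 t.py t5
```

```text
tool [ 0.4867 -0.0211  0.1543] 0.1523 143.6 [0.1 0.2 0.3]
top bar_mark 0.7 [ 0.545  -0.0442] 0.0931 133.6
side well_rim 0.96 [ 0.4932 -0.0057] 0.1571 137.6
side well_rim 0.3 [ 0.4959 -0.0166] 0.1478 140.0
side bar_mark 0.75 [ 0.5375 -0.0568] 0.0903 142.6
wrist well_rim 0.81 [ 0.4962 -0.011 ] 0.1513 138.3
wrist bar_mark 0.58 [ 0.5359 -0.0478] 0.0972 138.9
```

Request:
step_arm([
  [0,-0.005,-0.007,0,0.011],
  [0,-0.01,-0.014,0,0.022],
  [0,-0.01,-0.014,0,0.022],
  [0,-0.01,-0.014,0,0.022],
])

```text
clock: 11.87
position: [0.4862, -0.0225, 0.1544]
tool_rot: [0.946, 2.995, 0.002]
contact_force: [3.5, 3.6, -1.3]
width: 0.0002
grip_force: 2.1
```

```bash
python3 t.py t6
```

```text
tool [ 0.4862 -0.0225  0.1544] 0.1519 144.1 [ 3.5  3.6 -1.3]
side well_rim 0.59 [ 0.5036 -0.0054] 0.1498 134.9
side bar_mark 0.75 [ 0.5335 -0.0383] 0.1054 135.9
wrist well_rim 0.92 [ 0.4945 -0.0124] 0.1517 139.1
wrist bar_mark 0.67 [ 0.5364 -0.0457] 0.0982 137.8
```

View pics/t6.png

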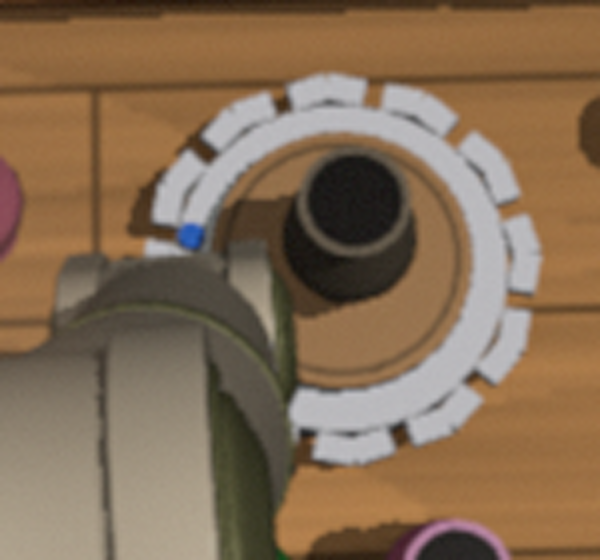

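The arm hides the well in this crop; the vase is still centred. The force rose to 5 N and the tool stopped, so the table looks locked. I'll back off to the middle of the well and lift out.

Request:
step_arm([
  [0,0.014,0.018,0,0],
  [0,0.024,0.032,0,0],
  [0,0.024,0.032,0,0],
  [0,0.024,0.032,0.1,0],
  [0,0.024,0.032,0.3,0],
  [0,0.024,0.032,0.55,0],
  [0,0.024,0.032,0.8,0],
  [0,0.024,0.032,1,0],
  [0,0.024,0.032,1,0],
])

```text
clock: 13.12
position: [0.4905, -0.0187, 0.3096]
tool_rot: [0.947, 2.988, 0.004]
contact_force: [1.4, 0.1, -0.0]
width: -0.0001
grip_force: 0.0
```

Request:
step_arm([
  [0,-0.2,0.3,0,0],
  [0,-0.3,0.6,0,0],
  [0,-0.3,0.9,0,0],
  [0,-0.3,1,0,0],
  [0,-0.3,1,0,0],
])

```text
clock: 13.53
position: [0.4432, 0.1381, 0.3043]
tool_rot: [-0.935, -2.999, -0.004]
contact_force: [0.6, 0.7, 0.1]
width: 0.0005
grip_force: 0.0
```

Request:
step_arm([
  [0,-0.2,0.3,0,0],
  [0,-0.3,0.6,0,0],
  [0,-0.3,0.9,0,0],
  [0,-0.3,1,0,0],
  [0,-0.3,1,0,0],
  [0,-0.3,1,0,0],
])

```text
clock: 14.03
position: [0.3986, 0.2831, 0.3037]
tool_rot: [-0.942, -2.996, 0.001]
contact_force: [0.2, -0.8, 0.1]
width: -0.0
grip_force: 0.0
```

```bash
python3 t.py t7
python3 - <<'E'
from h import *
s=vision.snapshot("top"); hsv=cv2.cvtColor(s["pixels"],cv2.COLOR_RGB2HSV); A=np.array([.6092,-.1116])
m=cv2.inRange(hsv,(18,150,110),(34,255,255)); m[:188]=0;m[225:]=0;m[:,:245]=0;m[:,275]=0;m[:,276:]=0
p=np.argwhere(m).mean(0); print(p,m.sum()/255)
for z in(.08,.074,.069):
    q=ray(s,p,z)[:2]-A; print(z,np.linalg.norm(q),np.degrees(np.arctan2(q[1],q[0])))
E
```

```text
tool [0.3986 0.2831 0.3037] 0.4473 118.1 [ 0.2 -0.8  0.1]
top well_rim 0.7 [ 0.494 -0.016] 0.1497 140.3
top bar_mark 0.85 [ 0.5376 -0.0461] 0.097 137.6
side well_rim 0.62 [ 5.07e-01 -4.00e-04] 0.1511 132.6
side bar_mark 0.58 [ 0.5438 -0.0612] 0.0826 142.4
[207.63218391 266.31800766] 261.0
0.08 0.151207714548134 137.5705943464346
0.074 0.1507371618202456 137.2521196787007
0.069 0.15034861249169454 136.98520804327282
```

View pics/t7.png

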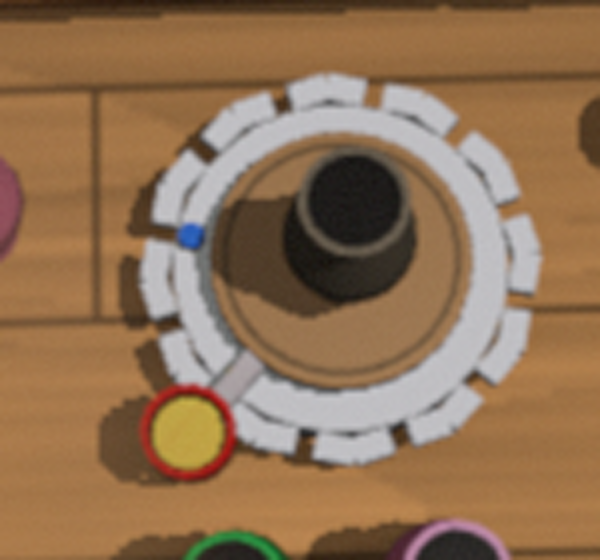

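The top view shows the bar covering the yellow peg, the well at (434,188) in the crop and the vase centred. The angle is 137.6°, about 31° from the start and within the 1° of play. The table resisted the push, so the tooth is in, and the arm is clear.

```bash
python3 -c "
from h import *
print(arm.job_done())"
```

```text
the job is handed in; nothing more can be done
None
```

I turned the table one slot to the yellow peg and handed the job in at about 14 s; the verdict wasn't shown. The last picture has the bar over the yellow peg and the vase centred; I judged the lock from the table resisting a 5 N push, not from seeing the plunger.

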